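Hang the order carrier on the gravity rail

ROBOT

A 6-joint arm with a two-finger parallel gripper is mounted at the origin on a cart in front of the work surface, level with it; the furniture and walls round the work are solid. World frame = base frame: x ahead of the robot, y to its left, z up, the work surface at z = 0. Lengths are in m, angles in degrees, forces in N, time in s.
With the tool pointing down it reaches from about 0.35 to 0.875 m from the base axis. Payload 4.2 kg.
Tool frame: the origin (TCP) lies at the centre of the arm's flange, where the gripper is bolted on; the fingertips stand 182 mm ahead of it and the grasp point (between the pads) lies 164 mm ahead of it (r.nose_length is the distance from the TCP to the fingertips, in m); z points along the fingers, y is the line along which they close (so a half turn about z gives the same grasp; the last joint's range is limited). The gripper opens to 87 mm and grips with 3 to 60 N. Pads are 19 mm wide; open, the fingers measure 117 mm over their backs; the gripper's body (75 mm by 190 mm) begins 51 mm behind the grasp point.
Start: joints at [-51.073, 22.042, 0.453, 0, -68.411, -14.817], TCP at [0.255, -0.57, 0.405] pointing down, gripper open.
Joint ranges: [-179.83, 179.83], [-69.29, 118.12], [-61.27, 80.66], [-181.25, 117.63], [-171.15, -9.14], [-177.46, 177.46]. Speed limits (degrees/s): [159.86, 159.86, 180, 180, 180, 180].

INTERFACE

Orientations are given as a 3x3 rotation matrix whose columns are the frame's x, y, z axes.
In Python, from station import r, vision gives the robot as it stands. The module is installed in compiled form; this text tells all that it offers.
- The arm moves only by the shell command python3 -m creep 'ROWS'. ROWS is JSON, a list of rows, each a list of 7 numbers: the opening, from -1 (shut) to 1 (fully open), then the shift along the tool's x, y, z in mm, then the turn, a rotation vector about the tool's x, y, z in degrees. A call has 1 to 8 rows; each row is the pose to reach, as a shift and turn from the pose commanded when the call began, along the tool's axes at that moment; what a row does not reach only later rows make up. A row lasts 1/12 s, in which the tool goes at most 41.7 mm and 7.16 degrees, less where a joint would pass 70% of its speed; a pose out of reach is approached as far as the arm can. A call with a gripper value outside its range is refused whole. The fingers move at their own pace and stop on an object; the grip force is fixed at half the most. Time passes only in rows, so rows that repeat a pose let the fingers close. It gives the time, the measured TCP pose, the force, the opening and the grip force at its end, in the units of the state.
- r.sense(): the state, without advancing time (a new reading comes with each control period).
- vision.capture(name): name is "scene" or "top" or "wrist"; returns (picture, depth): 420x560x3 uint8, red, green, blue; 420x560 float32, m along the optical axis (not along the pixel's ray), 0 where there is no reading.
- vision.camera_model(name): a dict with "vertical_fov" (degrees; the focal length in pixels is half the picture's height over the tangent of half this angle, whatever the lens; pixels are square), "cx", "cy" (the principal point, pixels), "extrinsics" (4x4, takes a point from camera to world coordinates); the wrist camera has in their place "mount" (4x4, takes a point from camera to tool coordinates, whose origin is the TCP and whose axes are the flange's). Camera axes: x right, y down, z forward; pixel columns grow to the right and rows downward; lengths in m; the calibration is good to about 2 mm. A picture is of the moment at which its call begins: read the wrist's pose just before it. camera_model takes no time and is no camera call.
- r.finish_job(): hands the job in; it is judged then, once.
Trained networks look in the newest picture that a camera, given by its name, has taken for a name from the list of things; names that differ only in an ending like _2 or _b are one class to them, and where a whole thing is asked for, a point or a joint stands for the part that bears it (a point fixed in the world has none). Each returns a list of dicts, best first, with "conf" (0 to 1); they miss things now and then, are a little off and sometimes report something else, mostly with a low value. They report only what shows in the picture. A call takes as long as a camera call.
- vision.find_in(camera, thing): "uv" ([column, row] in pixels, amid what is visible of it).
- vision.cut_out(camera, thing): "region" (420x560 bool, what is visible of it) and "uv" ([column, row] in pixels, amid what is visible of it).
The state is a dict: "time_s": time; "joints": joint angles; "joint_velocities": joint speeds; "effort": joint torques, N m; "tcp_pos": TCP position; "ee_rot": TCP orientation; "wrist_force": force on the tool from outside, world axes, zero at the start; "moment": the same for the moment, N m; "gripper_width": opening from 0.0 (shut) to 1.0 (fully open); "gripper_force": force on a finger pad.
Only numpy, scipy, OpenCV 4.12 (cv2) and the standard library are available. Lean on these libraries where they do the work, as an engineer would, in place of code of your own. Each camera call takes 0.05 s, during which the arm holds its last target. There are 200 camera calls.

TASK

Pick up the order carrier by its orange tab, keep it upright, and hook it gently onto the high end of the sloped rail so that both rollers sit on the rail above the little orange gate. Still holding it, and keeping it down on the rail, push it lightly along until it is right past the sprung gate, then let go well short of the buffer so that it rolls by itself to the buffer and comes to rest there, with the gate up again behind it. Do not drop it or press hard on the rail, and leave the bottle, the red pot and the weight standing nearby alone.

Things in the scene. Friction and masses are not known exactly. Their poses are not given: they have to be found in the camera images.
- carrier: Order carrier, 0.3 kg, 176 mm tall, upright. Origin: centre of underside, z up; y must point down the slope when hung. Blue basket 56 (x) x 60 (y) x 14 mm with a fixed green-lidded pot (top at 43 mm). A hook plate at x = -18 to -14, 52 mm wide, rises to a bridge with the orange tab. The hook is open to +x: the rail enters there, under the rollers, over the pot.
- carrier_rollers (a point): Midway between the two white rollers (y = -18, +18 mm) on their running line, which sits on the rail's top edge: 104 mm above the carrier's underside, x = y = 0. Grooves x = -6 to +6 mm, tread radius 9 mm; flanges reach 5 mm below the running line.
- carrier_tab (a point): Grip point in the carrier's orange tab, 158 mm above its underside. Tab 10 mm thick (x), 40 mm long (y), 132 to 176 mm above the underside; the bridge under it tops out at 134 mm. Grip it across its thickness.
- stand: Fixed rail stand, base 90 x 370 x 8 mm. Origin: centre of its underside; y horizontal, down the slope; x across the rail. Steel rail on x = 0, 8 mm thick, 14 mm deep, y = -150 to 150; its flat top falls 0.14 rad towards +y (hung carrier: -0.14 rad about x). Rail top at y = 0 is clamped anywhere from 183 to 207 mm up, not measured: feel for it. At most 20 N between carrier and stand.
- loading_point (a point): Fixed on the stand, at x = 0, y = -90, z = 208 mm of its frame: the spot for the roller point on the rail's high end if the rail were clamped at mid height (the real rail is up to 12 mm higher or lower there). The basket is then about 16 mm clear of the upper end plate and of the gate. End plates and uprights do not rise above the rail's top.
- gate (a joint): Orange sprung pawl under the basket, pivot at about y = -58 mm of the stand, reaching 8 mm above the hung basket's underside. 0 = upright (shut), grows to 1.3 rad as the carrier pushes it down the slope; cannot swing up the slope. Starts at 2 N, lies at 0.7 rad under the basket lifting it with 4 N, springs up behind it once the roller point is past about y = +15 mm.
- amber_bottle: Bystander: amber glass bottle, 48 mm wide, 129 mm tall, standing; origin centre of its underside.
- red_pot: Bystander: white ointment pot with red lid, 44 mm wide, 40 mm tall; origin centre of its underside.
- weight: Bystander: beige knobbed weight, 28 mm wide, 40 mm tall; origin centre of its underside.
- buffer_point (a point): Fixed on the stand, at x = 0, y = 91, z = 182 mm of its frame: about where the roller point comes to rest (y = 88 to 95 mm) when the basket's front meets the soft sprung rubber buffer at the rail's low end; height as the rail is clamped. Rail, gate, buffer and the beam below shift up and down together.
- roller0: The carrier's upper (rear) roller, at y = -18 mm of the carrier; origin on its axle, 9 mm above the running line; turns freely.
- roller1: The carrier's lower (front) roller, at y = +18 mm of the carrier; origin on its axle, 9 mm above the running line; turns freely.

How it is judged (in metres and radians):
On the way, in this order (a step that is already met when the one before it is completed fails the run):
1. the held carrier sits with both rollers on the rail above the gate (contact force between each of roller0, roller1 and stand above 0.3 N and contact force between the fingers and carrier above 1 N and x of carrier_rollers in the frame of stand between -0.006 and 0.006 m and y of carrier_rollers in the frame of stand between -0.122 and -0.06 m and z of carrier_rollers in the frame of stand between 0.186 and 0.229 m and value of joint gate below 0.15 rad and angle between carrier's own y axis and vertical between 1.64 and 1.78 rad), for 0.2 s.
2. the held carrier, kept down on the rail, presses the gate down as it is pushed along (value of joint gate above 0.4 rad and contact force between the fingers and carrier above 1 N and x of carrier_rollers in the frame of stand between -0.008 and 0.008 m and contact force between any of roller0, roller1 and stand above 0.3 N), for 0.2 s.
3. the carrier is past the gate and let go on the rail at least 25 mm short of the buffer (contact force between the fingers and carrier below 0.1 N and value of joint gate below 0.25 rad and y of carrier_rollers in the frame of stand between 0.005 and 0.065 m), for 0.02 s.
At the end, for the whole second after the job is handed in: The carrier hangs by its rollers on the rail (roller point within 8 mm of the rail's middle plane, tilted less than 0.3 rad), at rest against the buffer (roller point 84 to 100 mm down the slope from the stand's middle), the gate is upright behind it (below 0.1 rad), and nothing holds it (y of carrier_rollers in the frame of stand between 0.084 and 0.1 m and x of carrier_rollers in the frame of stand between -0.008 and 0.008 m and z of carrier_rollers in the frame of stand above 0.166 m and angle between carrier's own z axis and vertical below 0.3 rad and value of joint gate below 0.1 rad and linear speed of carrier below 0.02 m/s and contact force between the fingers and carrier below 0.1 N); the robot touches nothing.
It fails at once if carrier and stand press or knock on each other with more than 20 N (contact force between carrier and stand above 20 N).
It fails at once if the carrier is tipped over (angle between carrier's own z axis and vertical above 0.6 rad).
It fails at once if the amber bottle is moved more than 20 mm (distance of amber_bottle from where it was at the start of the episode above 0.02 m).
It fails at once if the red pot is moved more than 20 mm (distance of red_pot from where it was at the start of the episode above 0.02 m).
It fails at once if the weight is moved more than 20 mm (distance of weight from where it was at the start of the episode above 0.02 m).
It also fails if it takes over 64 s, if anything falls off the work surface, if the arm or the gripper's body presses on something with over 40 N, if the wrist force passes 120 N, or if a joint passes its speed limit or range.

## Working session

There is one attempt and no reset: what is moved stays moved. The work goes in short steps, Python scripts to look and compute and a shell command to move; the robot and the scene stay as the last step left them, time stands still between calls to the robot, and variables do not carry over. Pictures are saved under pics/ and viewed, at most 10 in all, crops included, and the job is handed in when it is done.

```bash
mkdir -p pics
cat > h.py <<'E'
import numpy as np, cv2
from station import r, vision
def cap(n,save=None):
    s=r.sense(); rgb,d=vision.capture(n); m=vision.camera_model(n)
    if 'mount' in m:
        T=np.eye(4);T[:3,:3]=np.array(s['ee_rot']);T[:3,3]=s['tcp_pos'];E=T@np.array(m['mount'])
    else: E=np.array(m['extrinsics'])
    f=210/np.tan(np.radians(m['vertical_fov'])/2)
    if save: cv2.imwrite('pics/'+save,rgb[:,:,::-1])
    return rgb,d,(E,f,m['cx'],m['cy'])
def cloud(d,c):
    E,f,cx,cy=c; v,u=np.mgrid[:d.shape[0],:d.shape[1]]
    P=np.stack([(u-cx)/f*d,(v-cy)/f*d,d],-1)@E[:3,:3].T+E[:3,3]
    P[d<=0]=np.nan; return P
def proj(p,c):
    E,f,cx,cy=c; q=E[:3,:3].T@(np.array(p)-E[:3,3]); return q[0]/q[2]*f+cx,q[1]/q[2]*f+cy
E
cat > a.py <<'E'
from h import *
for n in ('scene','top'):
    rgb,d,c=cap(n,n+'1.png'); P=cloud(d,c); print(n,c[0][:3,3].round(3))
    for t in ('carrier','carrier_tab','stand','gate','roller0','amber_bottle','red_pot','weight'):
        for q in vision.cut_out(n,t)[:1]:
            X=P[q['region']]; X=X[~np.isnan(X[:,0])]
            print(t,round(q['conf'],2),np.round(q['uv']),len(X),np.nanmedian(X,0).round(3),np.percentile(X,2,0).round(3),np.percentile(X,98,0).round(3))
s=r.sense();print(s['time_s'],np.array(s['ee_rot']).round(2),s['gripper_width'])
E
python3 a.py
```

```text
scene [0.168 0.772 0.818]
carrier 0.6 [370. 212.] 1937 [0.433 0.123 0.047] [0.408 0.099 0.001] [0.472 0.15  0.175]
carrier_tab 0.82 [367. 211.] 1989 [0.434 0.123 0.044] [ 0.408  0.08  -0.   ] [0.474 0.151 0.175]
stand 0.93 [261. 247.] 11113 [0.556 0.3   0.057] [0.407 0.213 0.004] [0.731 0.375 0.218]
gate 0.65 [240. 199.] 80 [0.624 0.261 0.105] [0.619 0.255 0.086] [0.628 0.267 0.117]
roller0 0.6 [374. 198.] 177 [0.422 0.13  0.117] [0.41  0.114 0.092] [0.44  0.139 0.126]
amber_bottle 0.95 [211. 273.] 1337 [0.587 0.398 0.076] [0.573 0.374 0.005] [0.612 0.412 0.129]
red_pot 0.72 [323. 247.] 403 [0.465 0.222 0.037] [0.452 0.2   0.002] [0.49  0.239 0.041]
weight 0.74 [385. 269.] 277 [0.355 0.194 0.023] [0.344 0.175 0.001] [0.37  0.201 0.039]
top [0.453 0.255 1.034]
carrier 0.69 [356. 246.] 1130 [0.442 0.121 0.044] [ 0.41   0.089 -0.001] [0.473 0.146 0.178]
carrier_tab 0.65 [355. 243.] 1088 [0.442 0.121 0.044] [0.411 0.094 0.001] [0.473 0.147 0.178]
stand 0.61 [276. 171.] 8875 [0.58  0.273 0.01 ] [0.411 0.186 0.002] [0.734 0.366 0.222]
roller0 0.56 [367. 235.] 22 [0.462 0.111 0.123] [0.458 0.105 0.117] [0.467 0.116 0.13 ]
amber_bottle 0.85 [216. 156.] 720 [0.593 0.381 0.089] [0.574 0.362 0.003] [0.621 0.406 0.13 ]
red_pot 0.73 [300. 228.] 396 [0.474 0.217 0.038] [0.454 0.198 0.034] [0.493 0.236 0.041]
weight 0.6 [319. 284.] 173 [0.36  0.186 0.025] [0.346 0.172 0.012] [0.372 0.198 0.041]
0.9 [[-0.91 -0.41 -0.  ]
 [-0.41  0.91  0.  ]
 [ 0.    0.   -1.  ]] 1.0025965796677736
```

Run:
```python
import cv2
a=cv2.imread('pics/scene1.png')[130:330,140:440]; b=cv2.imread('pics/top1.png')[80:300,150:450]
cv2.imwrite('pics/s.png',cv2.resize(a,None,fx=2.6,fy=2.6)); cv2.imwrite('pics/t.png',cv2.resize(b,None,fx=2.6,fy=2.6))
```

```text
(no output)
```

View pics/s.png

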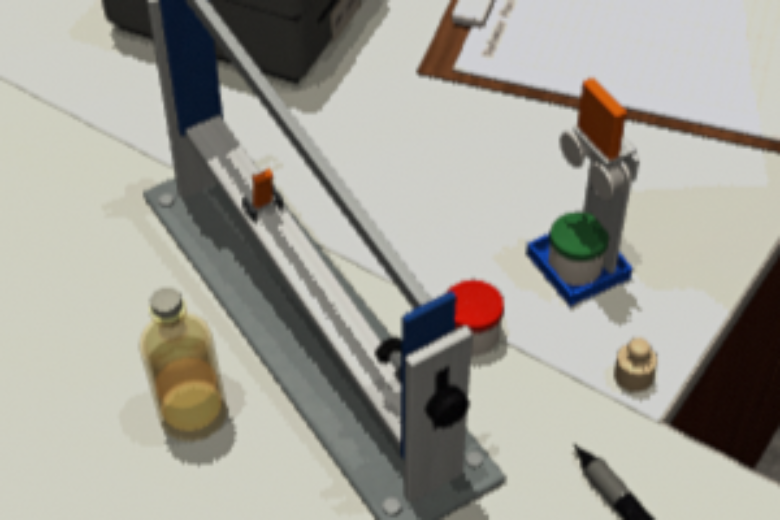

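View pics/t.png

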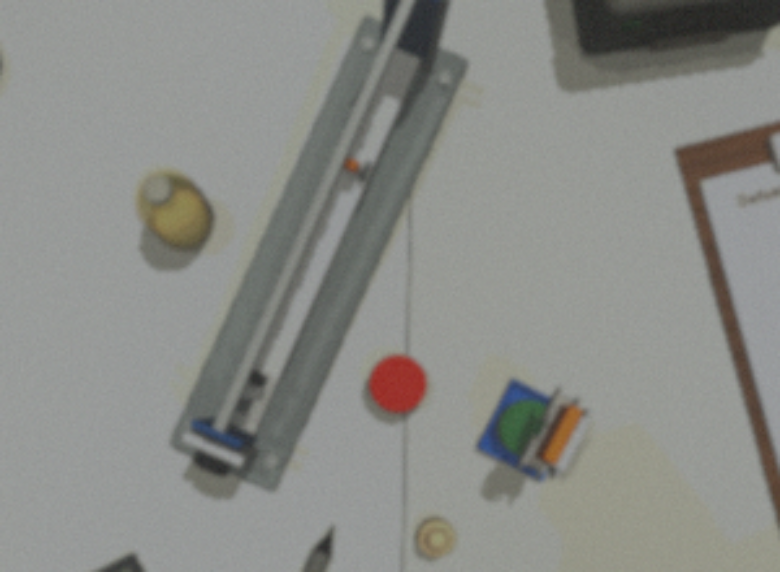

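The views show the stand's high end far from the robot (gate around top-view crop 350,165). The carrier is right of it with its hook opening facing the rail (tab at crop 565,435), and the bottle, pot and weight are clear of the path. Next I'll fit the poses.

```bash
cat > b.py <<'E'
from h import *
def line(X):
    X=X[:,:2]; m=np.median(X,0); X=X[np.linalg.norm(X-m,axis=1)<.25]
    v=np.linalg.svd(X-X.mean(0),full_matrices=False)[2][0]; v*=-np.sign(v[0]); return v
C=[]
for n in ('scene','top'):
    rgb,d,c=cap(n); P=cloud(d,c); h=cv2.cvtColor(rgb,cv2.COLOR_RGB2HSV); C.append((rgb,c))
    o=(h[...,0]>5)&(h[...,0]<20)&(h[...,1]>180)&(h[...,2]>100)
    g=(P[...,1]<.18)&(P[...,1]>.05)&(P[...,0]<.55)&(P[...,0]>.38)
    X=P[o&g&(P[...,2]>.12)]; print(n,'tab',len(X),X.min(0).round(3),X.max(0).round(3),X.mean(0).round(3),line(X))
    T=P[g&(P[...,2]>.168)]; print(' tabtop',len(T),T.mean(0).round(4),(T.min(0)+T.max(0))/2,line(T) if len(T)>3 else '')
    B=(h[...,0]>105)&(h[...,0]<125)&(h[...,1]>150)&g&(P[...,2]<.03)&(P[...,2]>.004)
    K=P[B]; print(' basket',len(K),cv2.minAreaRect((K[:,:2]*1000).astype(np.float32)))
    reg=vision.cut_out(n,'stand')[0]['region']
    K=P[reg&(P[...,2]<.014)&(P[...,2]>.003)]; print(' base',len(K),cv2.minAreaRect((K[:,:2]*1000).astype(np.float32)))
    K=P[reg&(P[...,2]>.16)]; v=line(K); print(' rail',len(K),v)
    s=(K[:,:2]-K[:,:2].mean(0))@v
    for lo in np.arange(-.15,.15,.05):
        k=K[(s>lo)&(s<lo+.02)]
        if len(k): print('   ',k.mean(0).round(4), k[:,2].max().round(4),len(k))
E
python3 b.py
```

```text
scene tab 79 [0.422 0.106 0.172] [0.457 0.129 0.178] [0.439 0.119 0.175] [-0.89886774  0.43822002]
 tabtop 136 [0.4394 0.1198 0.1738] [0.43970902 0.11871058 0.17294993] [-0.89558382  0.44489282]
 basket 217 ((441.27960205078125, 119.39303588867188), (57.56732940673828, 63.021324157714844), 63.9759635925293)
 base 4439 ((565.3767700195312, 260.54925537109375), (136.57884216308594, 370.8058166503906), 67.06306457519531)
 rail 1979 [-0.92620043  0.37703151]
    [0.7153 0.2274 0.1953] 0.2297 532
    [0.6685 0.243  0.2163] 0.2219 65
    [0.6231 0.2623 0.2093] 0.215 66
    [0.5762 0.2822 0.2022] 0.2077 75
    [0.5307 0.3012 0.1954] 0.2012 81
    [0.484  0.3211 0.1881] 0.1936 92
top tab 15 [0.425 0.108 0.172] [0.454 0.122 0.178] [0.436 0.117 0.176] [-0.91471994  0.4040884 ]
 tabtop 153 [0.4411 0.1154 0.1756] [0.44094559 0.11538563 0.17416999] [-0.88452927  0.46648469]
 basket 7 ((447.3244934082031, 137.03701782226562), (4.508334636688232, 44.978370666503906), 62.43179702758789)
 base 4745 ((575.9712524414062, 277.90234375), (89.89505004882812, 369.3852844238281), 67.06922912597656)
 rail 1536 [-0.918916    0.39445327]
    [0.7232 0.2099 0.1995] 0.2083 119
    [0.6822 0.2327 0.2209] 0.2258 71
    [0.6363 0.252  0.2142] 0.2194 69
    [0.5902 0.2715 0.2074] 0.2116 66
    [0.5442 0.2911 0.2001] 0.2041 66
    [0.4981 0.3106 0.1929] 0.1976 66
```

```bash
cat > g.py <<'E'
# usage: g.py x y z(grasp point) ydir_deg slope_deg -> shift mm, rotvec deg in tool axes
from h import *; import sys
from scipy.spatial.transform import Rotation as R
x,y,z,a,sl=map(float,sys.argv[1:6]); a=np.radians(a)
s=r.sense(); Rc=np.array(s['ee_rot']); p=np.array(s['tcp_pos'])
yd=np.array([-np.cos(a),np.sin(a),0]); xd=np.cross(yd,[0,0,1])   # carrier axes
Rt=np.stack([yd,xd,[0,0,-1]],1)   # tool x = carrier y, tool y = carrier x
Rt=R.from_rotvec(-np.radians(sl)*xd).as_matrix()@Rt
t=np.array([x,y,z])-.164*Rt[:,2]
print('shift',(Rc.T@(t-p)*1000).round(1),'rot',np.degrees(R.from_matrix(Rc.T@Rt).as_rotvec()).round(2))
print('grasp now',(p+.164*Rc[:,2]).round(4),'t',s['time_s'],'w',round(s['gripper_width'],3),'gf',round(s['gripper_force'],1),'F',np.round(s['wrist_force'],2),'M',np.round(s['moment'],2),'j',np.round(s['joints'],0))
E
python3 g.py .4405 .118 .24 26.5 0
```

```text
shift [-450.3  552.7    0.8] rot [ 0.    0.   50.61]
grasp now [ 0.2553 -0.5704  0.2407] t 1.1 w 1.002 gf 0.0 F [0.31 0.31 0.53] M [ 0.04  0.03 -0.03] j [-51.  22.   0.  -0. -68. -15.]
```

```bash
python3 -m creep '[[1,-450,553,0,0,0,51],[1,-450,553,0,0,0,51],[1,-450,553,0,0,0,51],[1,-450,553,0,0,0,51],[1,-450,553,0,0,0,51],[1,-450,553,0,0,0,51],[1,-450,553,0,0,0,51],[1,-450,553,0,0,0,51]]'; python3 g.py .4405 .118 .24 26.5 0
```

```text
time_s: 1.77
tcp_pos: [0.3356, -0.2741, 0.4053]
ee_rot: [[-0.892, 0.453, 0.001], [0.453, 0.892, -0.001], [-0.001, -0.0, -1.0]]
wrist_force: [0.9, 0.3, -0.0]
gripper_width: 0.999
gripper_force: 0.0
shift [ 84.1 397.1   1.2] rot [-0.    0.06 -0.43]
grasp now [ 0.3358 -0.2742  0.2413] t 1.7667 w 0.999 gf 0.0 F [ 0.9   0.26 -0.  ] M [ 0.01 -0.19 -0.04] j [-18.   3. -25.   0. -62. -99.]
```

```bash
python3 -m creep '[[1,84,397,0,0,0,-0.4],[1,84,397,0,0,0,-0.4],[1,84,397,0,0,0,-0.4],[1,84,397,0,0,0,-0.4],[1,84,397,0,0,0,-0.4],[1,84,397,0,0,0,-0.4],[1,84,397,0,0,0,-0.4],[1,84,397,0,0,0,-0.4]]'; python3 g.py .4405 .118 .24 26.5 0
```

```text
time_s: 2.43
tcp_pos: [0.4197, 0.0491, 0.4056]
ee_rot: [[-0.898, 0.441, 0.001], [0.441, 0.898, 0.001], [-0.001, 0.001, -1.0]]
wrist_force: [0.5, -1.4, -0.5]
gripper_width: 1.0
gripper_force: 0.0
shift [11.7 71.   1.7] rot [0.07 0.06 0.35]
grasp now [0.4199 0.0492 0.2416] t 2.4333 w 1.0 gf 0.0 F [ 0.47 -1.39 -0.5 ] M [-0.18 -0.17 -0.  ] j [  29.    2.  -26.    0.  -62. -145.]
```

```bash
python3 -m creep '[[1,19,77,0,0,0,0],[1,19,77,0,0,0,0],[1,19,77,0,0,0,0],[1,19,77,0,0,0,0]]'; python3 g.py .4405 .118 .158 26.5 0
python3 - <<'E'
from h import *
rgb,d,c=cap('wrist','w1.png'); P=cloud(d,c)
h=cv2.cvtColor(rgb,cv2.COLOR_RGB2HSV)
o=(h[...,0]>5)&(h[...,0]<20)&(h[...,1]>150)&(h[...,2]>80)
X=P[o]; X=X[X[:,2]>.165]; print(len(X))
if len(X): print(X.mean(0).round(4),X[:,2].max(),cv2.minAreaRect((X[:,:2]*1000).astype(np.float32)))
print(proj([.4405,.118,.176],c))
E
```

```text
time_s: 2.77
tcp_pos: [0.4371, 0.1262, 0.4048]
ee_rot: [[-0.899, 0.439, -0.0], [0.439, 0.899, -0.0], [0.0, -0.0, -1.0]]
wrist_force: [-1.0, -0.5, -0.2]
gripper_width: 1.002
gripper_force: 0.0
shift [-6.7 -5.9 82.8] rot [-0.02 -0.01  0.48]
grasp now [0.437  0.1262 0.2408] t 2.7667 w 1.002 gf 0.0 F [-0.99 -0.48 -0.21] M [-0.11 -0.03  0.  ] j [  37.    5.  -22.   -0.  -63. -153.]
830
[0.4372 0.1178 0.1752] 0.17771221360069508 ((438.8360595703125, 117.08547973632812), (8.624015808105469, 39.666473388671875), 63.17231750488281)
(np.float64(274.9411242910632), np.float64(241.94875286839195))
```

View pics/w1.png

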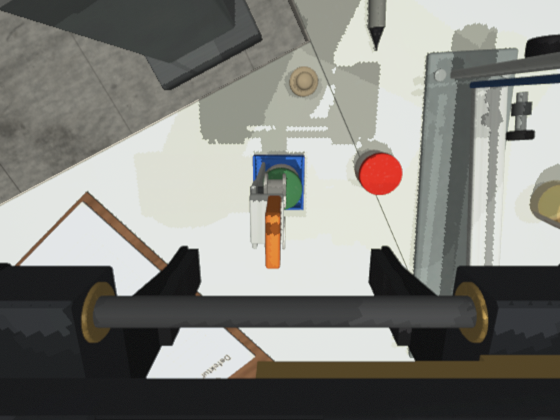

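The tab is between the open fingers (wrist image around 273,235), about 7 mm off centre. I'll correct that and descend.

```bash
python3 -m creep '[[1,-6,-7,10,0,0,0.3],[1,-6,-7,35,0,0,0.3],[1,-6,-7,60,0,0,0.3],[1,-6,-7,75,0,0,0.3],[1,-6,-7,81,0,0,0.3],[1,-6,-7,81,0,0,0.3],[1,-6,-7,81,0,0,0.3]]'; python3 g.py .4395 .1172 .158 26.8 0
```

```text
time_s: 3.4
tcp_pos: [0.4394, 0.115, 0.3247]
ee_rot: [[-0.895, 0.447, 0.001], [0.447, 0.895, 0.0], [-0.001, 0.001, -1.0]]
wrist_force: [-0.8, 0.4, 0.0]
gripper_width: 1.003
gripper_force: 0.0
shift [1.  2.  2.7] rot [0.03 0.05 0.25]
grasp now [0.4396 0.115  0.1607] t 3.4 w 1.003 gf 0.0 F [-0.8   0.43  0.02] M [-0.06 -0.06  0.06] j [  35.   10.  -29.    0.  -51. -152.]
```

```bash
python3 -m creep '[[-1,0,0,0,0,0,0],[-1,0,0,0,0,0,0],[-1,0,0,0,0,0,0],[-1,0,0,0,0,0,0],[-1,0,0,0,0,0,0],[-1,0,0,0,0,0,0],[-1,0,0,0,0,0,0],[-1,0,0,0,0,0,0]]'; python3 g.py .4395 .1172 .158 26.8 0
```

```text
time_s: 4.07
tcp_pos: [0.4392, 0.1156, 0.324]
ee_rot: [[-0.895, 0.446, -0.0], [0.446, 0.895, -0.0], [0.0, -0.0, -1.0]]
wrist_force: [-1.5, 0.5, -0.0]
gripper_width: 0.478
gripper_force: 0.0
shift [0.4 1.6 2. ] rot [-0.   -0.    0.31]
grasp now [0.4392 0.1156 0.16  ] t 4.0667 w 0.478 gf 0.0 F [-1.47  0.48 -0.01] M [ 0.02 -0.01  0.01] j [  35.   10.  -29.   -0.  -50. -152.]
```

```bash
python3 -m creep '[[-1,0,1.5,1.5,0,0,0],[-1,0,1.5,1.5,0,0,0],[-1,0,1.5,1.5,0,0,0],[-1,0,1.5,1.5,0,0,0],[-1,0,1.5,1.5,0,0,0],[-1,0,1.5,1.5,0,0,0],[-1,0,1.5,1.5,0,0,0],[-1,0,1.5,1.5,0,0,0]]'; python3 g.py .4395 .1172 .158 26.8 0
```

```text
time_s: 4.73
tcp_pos: [0.4398, 0.1168, 0.3224]
ee_rot: [[-0.895, 0.446, -0.0], [0.446, 0.895, -0.0], [0.0, -0.0, -1.0]]
wrist_force: [0.6, 0.1, -0.9]
gripper_width: 0.115
gripper_force: 30.0
shift [0.4 0.2 0.4] rot [-0.01 -0.01  0.29]
grasp now [0.4397 0.1168 0.1584] t 4.7333 w 0.115 gf 30.0 F [ 0.65  0.05 -0.95] M [-0.09 -0.05  0.  ] j [  35.   10.  -29.   -0.  -50. -152.]
```

```bash
python3 -m creep '[[-1,0,0,-5,0,0,0],[-1,0,0,-20,0,0,0],[-1,0,0,-50,0,0,0],[-1,0,0,-85,0,0,0],[-1,0,0,-120,0,0,0],[-1,0,0,-145,0,0,0],[-1,0,0,-155,0,0,0],[-1,0,0,-155,0,0,0]]'
cat > p.py <<'E'
# p.py xs ys zroller slope: roller point in stand coords
import sys,subprocess; import numpy as np
S=np.array([.576,.278]); a=np.radians(22.95)
yd=np.array([-np.cos(a),np.sin(a)]); xd=np.array([yd[1],-yd[0]])
x,y,z,sl=map(float,sys.argv[1:5]); t=np.radians(sl); L=.0544
g=S+xd*x/1e3+yd*(y/1e3+L*np.sin(t))
subprocess.run(['python3','g.py',str(g[0]),str(g[1]),str(z/1e3+L*np.cos(t)),'22.95',str(sl)])
from h import *
s=r.sense(); R_=np.array(s['ee_rot']); p=np.array(s['tcp_pos'])+(.164+L)*R_[:,2]
print('roller in stand',((p[:2]-S)@xd*1e3).round(1),((p[:2]-S)@yd*1e3).round(1),(p[2]*1e3).round(1),'F stand x,y,z',np.round([np.dot(s['wrist_force'][:2],xd),np.dot(s['wrist_force'][:2],yd),s['wrist_force'][2]],2))
E
python3 p.py -70 -90 250 8.02
```

```text
time_s: 5.4
tcp_pos: [0.4399, 0.1169, 0.4795]
ee_rot: [[-0.895, 0.446, 0.004], [0.446, 0.895, 0.003], [-0.002, 0.004, -1.0]]
wrist_force: [-0.1, -0.3, -3.9]
gripper_width: 0.115
gripper_force: 30.0
shift [-113.7  138.7   14.1] rot [ 0.   -7.88 -3.57]
grasp now [0.4405 0.1174 0.3155] t 5.4 w 0.115 gf 30.0 F [-0.08 -0.31 -3.89] M [ 0.02  0.01 -0.01] j [  35.    2.  -15.   -0.  -73. -152.]
roller in stand -200.5 62.0 261.1 F stand x,y,z [-0.31 -0.04 -3.89]
```

```bash
python3 -m creep '[[-1,-15,18,2,0,-1,-0.5],[-1,-40,49,5,0,-3,-1.2],[-1,-65,79,8,0,-5,-2],[-1,-90,110,11,0,-6.5,-3],[-1,-107,131,13,0,-7.5,-3.5],[-1,-114,139,14,0,-7.9,-3.6],[-1,-114,139,14,0,-7.9,-3.6],[-1,-114,139,14,0,-7.9,-3.6]]'; python3 p.py -70 -90 250 8.02
cat > w.py <<'E'
from h import *; import sys
rgb,d,c=cap('wrist',sys.argv[1]); P=cloud(d,c)
S=np.array([.576,.278]); a=np.radians(22.95); yd=np.array([-np.cos(a),np.sin(a)]); xd=np.array([yd[1],-yd[0]])
Q=P.copy(); Q[...,0]=(P[...,:2]-S)@xd; Q[...,1]=(P[...,:2]-S)@yd
np.save('Q.npy',Q); np.save('rgb.npy',rgb)
E
python3 w.py w2.png
```

```text
time_s: 6.07
tcp_pos: [0.6037, 0.1904, 0.4599]
ee_rot: [[-0.913, 0.39, 0.118], [0.385, 0.921, -0.06], [-0.132, -0.01, -0.991]]
wrist_force: [-0.2, 0.2, -3.3]
gripper_width: 0.113
gripper_force: 30.0
shift [-0.7 -0.2 -6.3] rot [-0.54 -0.42  0.07]
grasp now [0.6231 0.1805 0.2974] t 6.0667 w 0.113 gf 30.0 F [-0.21  0.16 -3.3 ] M [ 0.14  0.48 -0.03] j [  33.   20.    2.    7.  -69. -149.]
roller in stand -71.9 -88.5 243.5 F stand x,y,z [ 0.07  0.26 -3.3 ]
```

View pics/w2.png

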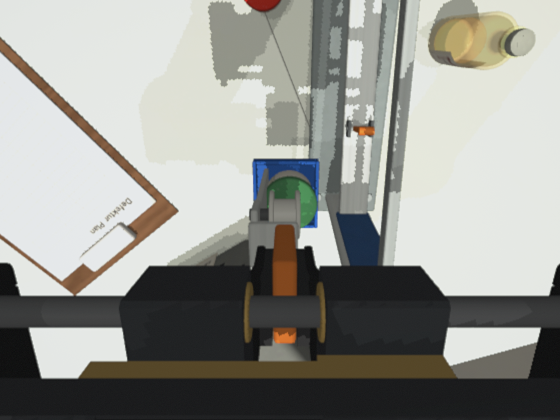

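The carrier is level with the high end. The rail runs at columns 380–415, the tab is at 285,240, and the gate is at 362,128. Next I'll compare rail and tab within this one image.

```bash
cat > m.py <<'E'
import numpy as np,cv2
Q=np.load('Q.npy'); rgb=np.load('rgb.npy'); h=cv2.cvtColor(rgb,cv2.COLOR_RGB2HSV)
x,y,z=Q[...,0],Q[...,1],Q[...,2]
zr=z+.14*y
m=(abs(x)<.03)&(zr>.19)&(zr<.22)&(h[...,1]<60)
for lo in np.arange(-.14,.14,.03):
    k=m&(y>lo)&(y<lo+.03)
    if k.sum()>20: print('rail y%.3f n%d x mid %.4f  [%.4f %.4f]  z0 med %.4f p90 %.4f'%(lo,k.sum(),np.median(x[k]),*np.percentile(x[k],[3,97]),np.median(zr[k]),np.percentile(zr[k],90)))
o=(h[...,0]>3)&(h[...,0]<20)&(h[...,1]>150)&(z>.25)
K=Q[o]; print('tab',len(K),np.median(K,0).round(4),np.percentile(K,[3,97],axis=0).round(4))
top=o&(z>np.percentile(K[:,2],80)-.002); K=Q[top]; 
print('tabtop',np.median(K,0).round(4),cv2.minAreaRect((K[:,:2]*1000).astype(np.float32)))
w=(abs(x+.072)<.02)&(z>.245)&(z<.28)&(h[...,1]<50); print('roller',w.sum(),np.percentile(Q[w],[3,50,97],axis=0).round(4))
E
python3 m.py
```

```text
rail y-0.140 n261 x mid -0.0015  [-0.0031 0.0044]  z0 med 0.2050 p90 0.2061
rail y-0.110 n684 x mid -0.0009  [-0.0031 0.0045]  z0 med 0.2052 p90 0.2062
rail y-0.080 n765 x mid -0.0008  [-0.0031 0.0045]  z0 med 0.2051 p90 0.2062
rail y-0.050 n852 x mid -0.0009  [-0.0032 0.0045]  z0 med 0.2051 p90 0.2062
rail y-0.020 n963 x mid -0.0008  [-0.0032 0.0044]  z0 med 0.2051 p90 0.2063
rail y0.010 n1095 x mid -0.0009  [-0.0032 0.0044]  z0 med 0.2050 p90 0.2062
rail y0.040 n105 x mid -0.0014  [-0.0031 0.0044]  z0 med 0.2049 p90 0.2063
tab 1909 [-0.0711 -0.0636  0.3123] [[-0.0757 -0.0967  0.2764]
 [-0.0666 -0.0595  0.3168]]
tabtop [-0.0711 -0.071   0.3137] ((-71.12584686279297, -69.447265625), (9.764408111572266, 59.165061950683594), 1.0791516304016113)
roller 2095 [[-0.0897 -0.0817  0.2499]
 [-0.0791 -0.0655  0.265 ]
 [-0.0636 -0.0561  0.2735]]
```

```bash
python3 p.py 0.7 -90 242 8.02
```

```text
shift [ 0.2 71.1  2.4] rot [-0.45 -0.34  0.07]
grasp now [0.6229 0.1804 0.2987] t 6.1167 w 0.114 gf 30.0 F [ 0.89 -0.14 -2.79] M [ 0.14  0.44 -0.01] j [  33.   20.    2.    7.  -69. -149.]
roller in stand -72.0 -88.6 244.8 F stand x,y,z [ 0.22 -0.87 -2.79]
```

```bash
python3 -m creep '[[-1,0,8,0,0,0,0],[-1,0,24,0,0,0,0],[-1,0,40,0,-0.2,-0.2,0],[-1,0,55,0,-0.3,-0.2,0],[-1,0,65,0,-0.3,-0.2,0],[-1,0,70,0,-0.3,-0.2,0],[-1,0,70,0,-0.3,-0.2,0],[-1,0,70,0,-0.3,-0.2,0]]'; python3 p.py 0.7 -90 235 8.02
```

```text
time_s: 6.78
tcp_pos: [0.6308, 0.2547, 0.4632]
ee_rot: [[-0.912, 0.389, 0.129], [0.385, 0.921, -0.054], [-0.14, 0.0, -0.99]]
wrist_force: [-0.1, -0.8, -3.7]
gripper_width: 0.113
gripper_force: 30.0
shift [ 1.7  0.8 11.8] rot [0.03 0.05 0.08]
grasp now [0.652  0.2458 0.3008] t 6.7833 w 0.113 gf 30.0 F [-0.09 -0.8  -3.66] M [ 0.1   0.37 -0.04] j [  37.   25.   10.    7.  -71. -152.]
roller in stand 0.1 -90.2 247.0 F stand x,y,z [-0.77 -0.23 -3.66]
```

```bash
python3 w.py w3.png; python3 m.py; python3 p.py 0.7 -90 228 8.02
```

```text
rail y-0.080 n572 x mid 0.0001  [-0.0162 0.0047]  z0 med 0.2054 p90 0.2068
rail y-0.050 n591 x mid 0.0013  [-0.0026 0.0046]  z0 med 0.2054 p90 0.2063
rail y-0.020 n683 x mid 0.0012  [-0.0025 0.0049]  z0 med 0.2054 p90 0.2063
rail y0.010 n734 x mid 0.0011  [-0.0024 0.0047]  z0 med 0.2054 p90 0.2064
tab 1895 [ 1.000e-04 -6.500e-02  3.155e-01] [[-0.0044 -0.0974  0.2798]
 [ 0.0046 -0.0606  0.3204]]
tabtop [ 1.00e-04 -7.19e-02  3.17e-01] ((0.09135770797729492, -70.2220687866211), (9.811412811279297, 59.46404266357422), 0.9420095086097717)
shift [ 2.8  1.1 18.9] rot [0.03 0.06 0.06]
grasp now [0.652  0.2455 0.301 ] t 6.8333 w 0.115 gf 30.0 F [-0.31  0.4  -3.67] M [ 0.14  0.43 -0.08] j [  37.   25.   10.    7.  -71. -152.]
roller in stand -0.2 -90.3 247.1 F stand x,y,z [ 0.25  0.44 -3.67]Traceback (most recent call last):
  File "m.py", line 13, in <module>
    w=(abs(x+.072)<.02)&(z>.245)&(z<.28)&(h[...,1]<50); print('roller',w.sum(),np.percentile(Q[w],[3,50,97],axis=0).round(4))
                                                                               ~~~~~~~~~~~~~^^^^^^^^^^^^^^^^^^^^^^^
    return _quantile_unchecked(
        a, q, axis, out, overwrite_input, method, keepdims, weights)
    return _ureduce(a,
                    func=_quantile_ureduce_func,
    ...<5 lines>...
                    overwrite_input=overwrite_input,
                    method=method)
    r = func(a, **kwargs)
    result = _quantile(arr,
                       quantiles=q,
    ...<2 lines>...
                       out=out,
                       weights=wgt)
    slices_having_nans = np.isnan(arr[-1, ...])
                                  ~~~^^^^^^^^^
IndexError: index -1 is out of bounds for axis 0 with size 0
```

View pics/w3.png

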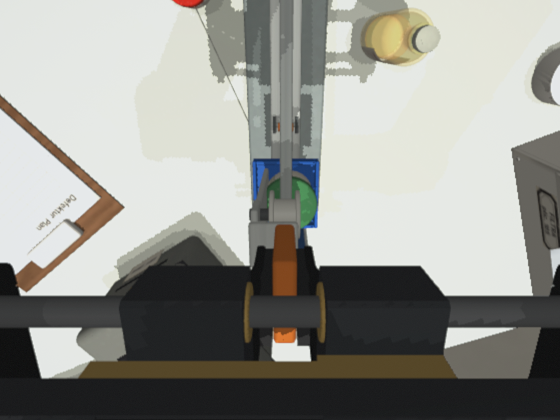

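The rail shows at column 286 with the tab directly above it at 285, about 1 mm off. I'll correct that while lowering, then feel for the rail.

```bash
python3 -m creep '[[-1,0.5,1,4,0,0,0],[-1,1.5,1,10,0,0,0],[-1,2.5,1,16,0,0,0],[-1,3,1,20,0,0,0],[-1,3,1,22,0,0,0],[-1,3,1,22,0,0,0],[-1,3,1,22,0,0,0]]'; python3 p.py 1 -90 218 8.02
```

```text
time_s: 7.42
tcp_pos: [0.6318, 0.2558, 0.4408]
ee_rot: [[-0.912, 0.389, 0.13], [0.385, 0.921, -0.054], [-0.141, 0.001, -0.99]]
wrist_force: [-0.0, 0.3, -3.3]
gripper_width: 0.111
gripper_force: 30.0
shift [ 1.4 -0.3  6.4] rot [0.04 0.08 0.07]
grasp now [0.6531 0.2469 0.2785] t 7.4167 w 0.111 gf 30.0 F [-0.02  0.25 -3.32] M [0.12 0.39 0.  ] j [  37.   25.    8.    7.  -68. -152.]
roller in stand 1.4 -90.8 224.6 F stand x,y,z [ 0.23  0.11 -3.32]
```

```bash
python3 -m creep '[[-1,0.3,0,2,0,0,0],[-1,0.5,-0.3,4,0,0,0],[-1,0.5,-0.3,4,0,0,0],[-1,0.5,-0.3,4,0,0,0]]'; python3 p.py 1 -90 218 8.02|tail -2
```

```text
time_s: 7.75
tcp_pos: [0.6316, 0.2554, 0.4368]
ee_rot: [[-0.912, 0.389, 0.13], [0.385, 0.921, -0.054], [-0.141, 0.001, -0.99]]
wrist_force: [0.2, 0.3, -3.9]
gripper_width: 0.116
gripper_force: 30.0
grasp now [0.6529 0.2466 0.2745] t 7.75 w 0.116 gf 30.0 F [ 0.16  0.32 -3.93] M [0.13 0.44 0.  ] j [  37.   25.    7.    8.  -68. -152.]
roller in stand 1.1 -90.7 220.6 F stand x,y,z [ 0.35 -0.02 -3.93]
```

```bash
python3 -m creep '[[-1,0.1,0,0.7,0,0,0],[-1,0.1,0,1.2,0,0,0],[-1,0.1,0,1.2,0,0,0],[-1,0.1,0,1.2,0,0,0]]'; python3 p.py 1 -90 218 8.02|tail -2
```

```text
time_s: 8.08
tcp_pos: [0.6317, 0.2555, 0.4357]
ee_rot: [[-0.912, 0.389, 0.13], [0.385, 0.921, -0.054], [-0.141, 0.001, -0.99]]
wrist_force: [1.0, -0.8, -3.9]
gripper_width: 0.109
gripper_force: 30.0
grasp now [0.653  0.2466 0.2733] t 8.0833 w 0.109 gf 30.0 F [ 1.01 -0.8  -3.92] M [ 0.16  0.4  -0.  ] j [  37.   25.    7.    8.  -68. -152.]
roller in stand 1.2 -90.8 219.5 F stand x,y,z [-0.34 -1.24 -3.92]
```

```bash
python3 -m creep '[[-1,0.1,-0.1,0.5,0,0,0],[-1,0.1,-0.1,0.9,0,0,0],[-1,0.1,-0.1,0.9,0,0,0],[-1,0.1,-0.1,0.9,0,0,0]]'; python3 p.py 1 -90 218 8.02|tail -2
```

```text
time_s: 8.42
tcp_pos: [0.6317, 0.2553, 0.4351]
ee_rot: [[-0.912, 0.389, 0.13], [0.385, 0.921, -0.054], [-0.141, 0.001, -0.99]]
wrist_force: [0.2, -0.3, -3.0]
gripper_width: 0.114
gripper_force: 30.0
grasp now [0.6531 0.2465 0.2727] t 8.4167 w 0.114 gf 30.0 F [ 0.24 -0.27 -3.04] M [ 0.04  0.42 -0.03] j [  37.   25.    7.    8.  -68. -152.]
roller in stand 1.1 -91.0 218.8 F stand x,y,z [-0.15 -0.32 -3.04]
```

```bash
python3 -m creep '[[-1,0.1,0,0.5,0,0,0],[-1,0.1,0,0.7,0,0,0],[-1,0.1,0,0.7,0,0,0],[-1,0.1,0,0.7,0,0,0]]'; python3 p.py 1 -90 218 8.02|tail -2
```

```text
time_s: 8.75
tcp_pos: [0.6317, 0.2553, 0.4349]
ee_rot: [[-0.912, 0.389, 0.131], [0.385, 0.921, -0.054], [-0.142, 0.002, -0.99]]
wrist_force: [-0.3, -1.5, -0.1]
gripper_width: 0.109
gripper_force: 30.0
grasp now [0.6532 0.2465 0.2726] t 8.75 w 0.109 gf 30.0 F [-0.26 -1.5  -0.13] M [-0.07  0.39 -0.03] j [  37.   25.    7.    8.  -68. -152.]
roller in stand 1.2 -91.1 218.7 F stand x,y,z [-1.48 -0.35 -0.13]
```

```bash
python3 -m creep '[[-1,0,0,0.4,0,0,0],[-1,0,0,0.8,0,0,0],[-1,0,0,0.8,0,0,0],[-1,0,0,0.8,0,0,0],[-1,0,0,0.8,0,0,0],[-1,0,0,0.8,0,0,0]]'; python3 p.py 1 -90 218 8.02|tail -2; python3 w.py w4.png; python3 m.py 2>/dev/null | tail -6; python3 p.py 1 -90 218 8.02|tail -1; python3 -c "
from h import *
print(np.round(r.sense()['moment'],3))"
```

```text
time_s: 9.25
tcp_pos: [0.6319, 0.2552, 0.4347]
ee_rot: [[-0.912, 0.388, 0.132], [0.385, 0.921, -0.054], [-0.143, 0.002, -0.99]]
wrist_force: [-2.4, -1.0, 5.9]
gripper_width: 0.113
gripper_force: 30.0
grasp now [0.6535 0.2464 0.2724] t 9.25 w 0.113 gf 30.0 F [-2.38 -0.99  5.89] M [-0.39  0.58 -0.06] j [  37.   25.    7.    8.  -68. -152.]
roller in stand 1.3 -91.5 218.5 F stand x,y,z [-1.84  1.81  5.89]
rail y-0.050 n758 x mid 0.0007  [-0.0027 0.0046]  z0 med 0.2054 p90 0.2063
rail y-0.020 n882 x mid 0.0012  [-0.0026 0.0050]  z0 med 0.2054 p90 0.2063
rail y0.010 n887 x mid 0.0012  [-0.0025 0.0048]  z0 med 0.2053 p90 0.2063
tab 1849 [ 0.0012 -0.066   0.2871] [[-0.0033 -0.0985  0.2539]
 [ 0.0057 -0.0617  0.2921]]
tabtop [ 0.0012 -0.0731  0.2885] ((1.267725944519043, -71.1575698852539), (9.674368858337402, 59.7051887512207), 0.9382176995277405)
roller in stand 1.3 -91.5 218.6 F stand x,y,z [-1.03  1.96  5.65]
[-0.372  0.529 -0.08 ]
```

```bash
cat > f.py <<'E'
from h import *
a=np.radians(22.95); yd=np.array([-np.cos(a),np.sin(a)]); xd=np.array([yd[1],-yd[0]])
s=r.sense();F=np.array(s['wrist_force']);M=np.array(s['moment']);R=np.array(s['ee_rot'])
F=F-[.1,0,-3.6]; M=M-[.12,.42,0]
Fy=F[:2]@yd; Mx=M[:2]@xd
# load offset along the rail, taking contact normal to rail
print('t',s['time_s'],'dF x %.2f y %.2f z %.2f'%(F[:2]@xd,Fy,F[2]),'Mx %.3f'%Mx,'offset mm %.1f (normal: %.1f)'%((Mx-.216*Fy)/F[2]*1e3+30.5,(Mx-.216*.14*F[2])/F[2]*1e3+30.5),'tilt %.2f'%np.degrees(np.arcsin(-R[2,0])))
E
python3 -m creep '[[-1,0.6,0,0,0,-0.15,0],[-1,0.6,0,0,0,-0.15,0],[-1,0.6,0,0,0,-0.15,0],[-1,0.6,0,0,0,-0.15,0],[-1,0.6,0,0,0,-0.15,0]]'|head -1; python3 f.py
```

```text
time_s: 9.72
t 9.7167 dF x -1.25 y 2.14 z 9.47 Mx -0.143 offset mm -33.5 (normal: -14.8) tilt 8.35
```

```bash
python3 -m creep '[[-1,0.6,0,0,0,-0.15,0],[-1,0.6,0,0,0,-0.15,0],[-1,0.6,0,0,0,-0.15,0],[-1,0.6,0,0,0,-0.15,0],[-1,0.6,0,0,0,-0.15,0]]'|head -1; python3 f.py
```

```text
time_s: 10.13
t 10.1333 dF x -0.69 y 1.40 z 9.38 Mx -0.179 offset mm -20.8 (normal: -18.8) tilt 8.50
```

```bash
python3 -m creep '[[-1,0.6,0,0,0,-0.15,0],[-1,0.6,0,0,0,-0.15,0],[-1,0.6,0,0,0,-0.15,0],[-1,0.6,0,0,0,-0.15,0],[-1,0.6,0,0,0,-0.15,0]]'|head -1; python3 f.py; python3 p.py 1 -90 218 8.02|tail -1
```

```text
time_s: 10.55
t 10.55 dF x -1.58 y 1.25 z 8.58 Mx -0.168 offset mm -20.6 (normal: -19.4) tilt 8.65
roller in stand 1.3 -91.5 218.5 F stand x,y,z [-1.54  1.16  4.98]
```

```bash
python3 -m creep '[[-1,0.8,0,0,0,-0.2,0],[-1,1.5,0,0,0,-0.4,0],[-1,1.5,0,0,0,-0.4,0],[-1,1.5,0,0,0,-0.4,0],[-1,1.5,0,0,0,-0.4,0]]'|head -1; python3 f.py
```

```text
time_s: 10.97
t 10.9667 dF x -1.32 y 1.54 z 9.70 Mx -0.038 offset mm -7.7 (normal: -3.6) tilt 9.04
```

```bash
python3 -m creep '[[-1,0.8,0,0,0,-0.2,0],[-1,1.5,0,0,0,-0.4,0],[-1,1.5,0,0,0,-0.4,0],[-1,1.5,0,0,0,-0.4,0],[-1,1.5,0,0,0,-0.4,0]]'|head -1; python3 f.py;  python3 p.py 1 -90 218 8.02|tail -1
```

```text
time_s: 11.38
t 11.3833 dF x -1.62 y 1.15 z 9.11 Mx 0.089 offset mm 13.0 (normal: 10.0) tilt 9.44
roller in stand 1.3 -91.4 218.5 F stand x,y,z [-1.58  1.06  5.51]
```

Balance is now across both rollers. Next I'll push along the rail.

```bash
python3 -m creep '[[-1,1,-0.2,0,0,0.15,0],[-1,4,-0.2,-0.1,0,0.15,0],[-1,7,-0.2,-0.15,0,0.15,0],[-1,10,-0.2,-0.2,0,0.15,0],[-1,13,-0.2,-0.3,0,0.15,0],[-1,16,-0.2,-0.35,0,0.15,0],[-1,18,-0.2,-0.4,0,0.15,0],[-1,20,-0.2,-0.45,0,0.15,0]]'|head -1; python3 f.py;  python3 p.py 1 -66 218 9.3
```

```text
time_s: 12.05
t 12.05 dF x -0.67 y -1.50 z 8.72 Mx -0.724 offset mm -15.3 (normal: -82.8) tilt 9.31
shift [ 4.6  0.3 -3.1] rot [0.16 0.01 0.08]
grasp now [0.6338 0.2548 0.2693] t 12.05 w 0.109 gf 30.0 F [ 1.22 -1.2   5.12] M [-0.61 -0.06 -0.06] j [  39.   24.    3.    9.  -65. -155.]
roller in stand 1.3 -71.1 215.7 F stand x,y,z [-0.63 -1.6   5.12]
```

```bash
python3 -m creep '[[-1,3,-0.1,-0.07,0,0,0],[-1,6,-0.1,-0.13,0,0,0],[-1,9,-0.1,-0.2,0,0,0],[-1,12,-0.1,-0.27,0,0,0],[-1,15,-0.1,-0.33,0,0,0],[-1,18,-0.1,-0.4,0,0,0],[-1,21,-0.1,-0.47,0,0,0],[-1,24,-0.1,-0.53,0,0,0]]'|head -1; python3 f.py;  python3 p.py 1 -66 218 9.3|tail -1
```

```text
time_s: 12.72
t 12.7167 dF x -2.00 y -3.22 z 10.85 Mx -1.722 offset mm -64.0 (normal: -158.4) tilt 9.46
roller in stand 1.3 -48.6 213.2 F stand x,y,z [-1.96 -3.32  7.25]
```

```bash
python3 -m creep '[[-1,3,-0.1,-0.07,0,0,0],[-1,6,-0.2,-0.13,0,0,0],[-1,9,-0.2,-0.2,0,0,0],[-1,12,-0.2,-0.27,0,0,0],[-1,15,-0.2,-0.33,0,0,0],[-1,18,-0.2,-0.4,0,0,0],[-1,21,-0.2,-0.47,0,0,0],[-1,24,-0.2,-0.53,0,0,0]]'|head -1; python3 f.py;  python3 p.py 1 -66 218 9.3|tail -1
```

```text
time_s: 13.38
t 13.3833 dF x -2.92 y -3.80 z 13.82 Mx -1.846 offset mm -43.6 (normal: -133.4) tilt 9.54
roller in stand 1.3 -25.3 211.1 F stand x,y,z [-2.88 -3.9  10.22]
```

```bash
python3 -c "
from h import *
rgb,d,c=cap('scene'); u,v=proj([.6,.27,.2],c); print(u,v)
u,v=int(u),int(v); cv2.imwrite('pics/s5.png',cv2.resize(rgb[max(v-80,0):v+80,u-100:u+100,::-1],None,fx=4,fy=3.7,interpolation=cv2.INTER_CUBIC)[:600])
"; python3 f.py
```

```text
244.84213222307045 170.87185300122218
t 13.4333 dF x -2.53 y -3.43 z 12.98 Mx -1.557 offset mm -32.4 (normal: -119.7) tilt 9.52
```

View pics/s5.png

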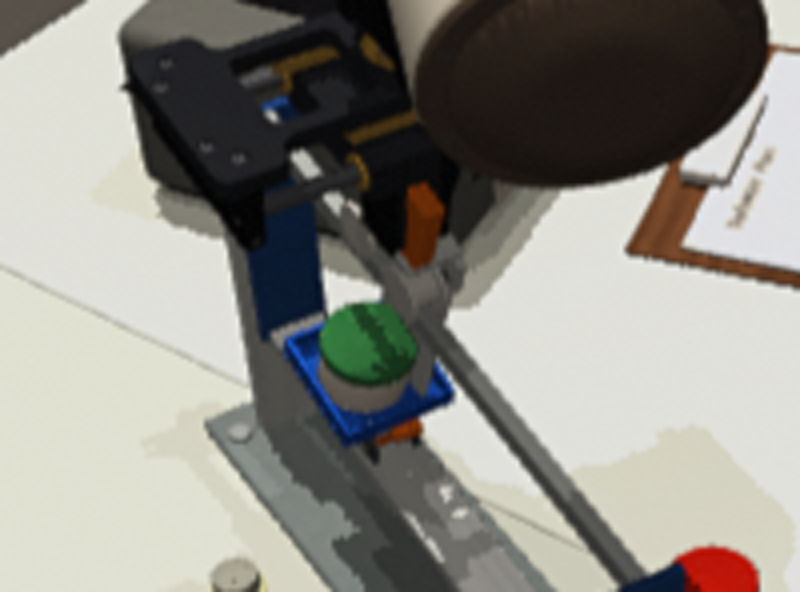

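The carrier sits on the rail with the gate folded under the basket (around 400,430). I'll keep pushing and ease the downforce a little.

```bash
python3 -m creep '[[-1,3,-0.1,-0.12,0,0,0],[-1,6,-0.2,-0.24,0,0,0],[-1,9,-0.3,-0.36,0,0,0],[-1,12,-0.3,-0.48,0,0,0],[-1,15,-0.3,-0.6,0,0,0],[-1,18,-0.3,-0.72,0,0,0],[-1,21,-0.3,-0.84,0,0,0],[-1,24,-0.3,-0.96,0,0,0]]'|head -1; python3 f.py;  python3 p.py 1 -66 218 9.3|tail -1
```

```text
time_s: 14.1
t 14.1 dF x -2.16 y 0.06 z 13.10 Mx -0.747 offset mm -27.5 (normal: -56.7) tilt 9.42
roller in stand 1.2 -0.3 207.7 F stand x,y,z [-2.12 -0.03  9.5 ]
```

```bash
python3 -m creep '[[-1,3,-0.1,-0.12,0,0,0],[-1,6,-0.2,-0.24,0,0,0],[-1,9,-0.3,-0.36,0,0,0],[-1,12,-0.3,-0.48,0,0,0],[-1,14,-0.3,-0.6,0,0,0],[-1,16,-0.3,-0.72,0,0,0],[-1,18,-0.3,-0.84,0,0,0],[-1,20,-0.3,-0.96,0,0,0]]'|head -1; python3 f.py;  python3 p.py 1 -66 218 9.3|tail -1
python3 -c "
from h import *
rgb,d,c=cap('scene'); u,v=proj([.56,.28,.15],c)
u,v=int(u),int(v); cv2.imwrite('pics/s6.png',cv2.resize(rgb[max(v-75,0):v+75,u-100:u+100,::-1],None,fx=4,fy=4,interpolation=cv2.INTER_CUBIC)[:600])
"
```

```text
time_s: 14.77
t 14.7667 dF x -1.30 y 1.02 z 12.58 Mx -0.175 offset mm -0.9 (normal: -13.6) tilt 9.33
roller in stand 1.1 20.3 204.7 F stand x,y,z [-1.26  0.93  8.98]
```

View pics/s6.png

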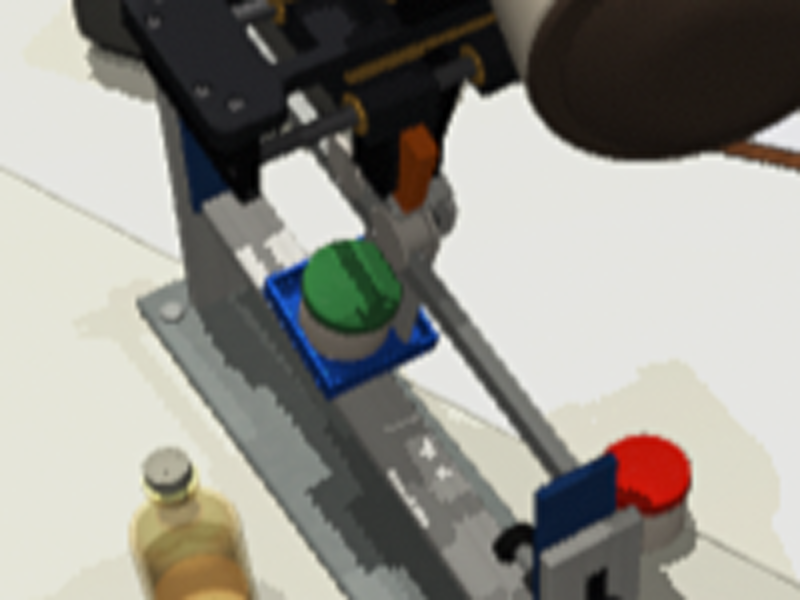

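The basket is nearly clear of the gate. I'll move about 16 mm further and ease the pressure.

```bash
python3 -m creep '[[-1,3,0,-0.2,0,0,0],[-1,6,0,-0.5,0,0,0],[-1,9,0,-0.7,0,0,0],[-1,12,0,-0.9,0,0,0],[-1,14,0,-1.1,0,0,0],[-1,15,0,-1.3,0,0,0],[-1,15,0,-1.3,0,0,0],[-1,15,0,-1.3,0,0,0]]'|head -1; python3 f.py;  python3 p.py 1 -66 218 9.3|tail -1
python3 -c "
from h import *
rgb,d,c=cap('scene'); u,v=proj([.58,.27,.13],c)
for q in vision.find_in('scene','gate')[:2]: print(q)
for n in [('carrier'),('gate')]:
    P=cloud(d,c)
    for q in vision.cut_out('scene',n)[:1]: X=P[q['region']]; print(n,q['conf'],np.nanpercentile(X,[2,50,98],axis=0).round(3))
u,v=int(u),int(v); cv2.imwrite('pics/s7.png',cv2.resize(rgb[max(v-75,0):v+75,u-100:u+100,::-1],None,fx=4,fy=4,interpolation=cv2.INTER_CUBIC)[:600])
"
```

```text
time_s: 15.48
t 15.4833 dF x 0.25 y 1.52 z 10.32 Mx 0.386 offset mm 36.1 (normal: 37.7) tilt 9.23
roller in stand 1.0 36.0 202.5 F stand x,y,z [0.29 1.43 6.72]
carrier 0.83 [[0.517 0.262 0.085]
 [0.563 0.295 0.145]
 [0.621 0.312 0.268]]
gate 0.61 [[0.406 0.223 0.004]
 [0.521 0.315 0.02 ]
 [0.732 0.376 0.215]]
```

View pics/s7.png

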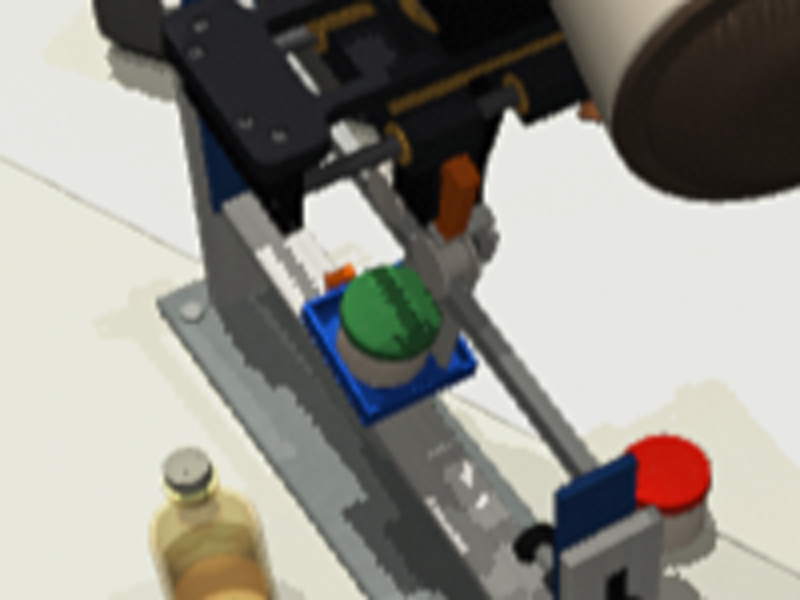

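The gate is up behind the basket (orange at 340,272). The load is on the front roller, so I'll tilt back until the rear roller seats, then ease the pressure.

```bash
python3 -m creep '[[-1,-1.5,0,-0.2,0,0.4,0],[-1,-3,0,-0.4,0,0.8,0],[-1,-4,0,-0.5,0,1,0],[-1,-4,0,-0.5,0,1,0],[-1,-4,0,-0.5,0,1,0]]'|head -1; python3 f.py;  python3 p.py 1 -66 218 9.3|tail -1
```

```text
time_s: 16.1
t 16.1 dF x 1.99 y 2.02 z 9.05 Mx 0.258 offset mm 10.8 (normal: 28.7) tilt 8.22
roller in stand 0.9 35.6 202.4 F stand x,y,z [2.03 1.93 5.45]
```

```bash
python3 -m creep '[[-1,-1.5,0.2,-0.1,0,0.4,0],[-1,-3,0.3,-0.2,0,0.8,0],[-1,-4.5,0.3,-0.3,0,1.2,0],[-1,-5.7,0.3,-0.4,0,1.5,0],[-1,-5.7,0.3,-0.4,0,1.5,0],[-1,-5.7,0.3,-0.4,0,1.5,0]]'|head -1; python3 f.py;  python3 p.py 1 -66 218 9.3|tail -1
```

```text
time_s: 16.6
t 16.6 dF x 2.84 y 1.44 z 7.30 Mx 0.101 offset mm 1.8 (normal: 14.1) tilt 6.69
roller in stand 0.7 35.6 202.2 F stand x,y,z [2.88 1.34 3.7 ]
```

```bash
python3 -m creep '[[-1,-1.5,0.2,-0.1,0,0.4,0],[-1,-3,0.4,-0.2,0,0.8,0],[-1,-4.5,0.5,-0.2,0,1.2,0],[-1,-5.7,0.5,-0.2,0,1.5,0],[-1,-5.7,0.5,-0.2,0,1.5,0],[-1,-5.7,0.5,-0.2,0,1.5,0]]'|head -1; python3 f.py;  python3 p.py 1 -66 218 9.3|tail -1
```

```text
time_s: 17.1
t 17.1 dF x 1.83 y -0.12 z 4.23 Mx -0.094 offset mm 14.4 (normal: -21.9) tilt 5.14
roller in stand 0.0 35.9 202.0 F stand x,y,z [ 1.87 -0.21  0.63]
```

```bash
python3 p.py 1.1 36 202 5.1
```

```text
shift [-0.   0.9  0. ] rot [-0.03  0.04  0.05]
grasp now [0.5385 0.294  0.2562] t 17.1 w 0.113 gf 30.0 F [0.92 1.63 0.63] M [0.73 0.06 0.05] j [  46.   19.   -4.    5.  -65. -161.]
roller in stand 0.0 35.9 202.0 F stand x,y,z [ 1.87 -0.21  0.63]
```

```bash
python3 -m creep '[[-1,0,0.5,0,0,0.2,0],[-1,-1,0.8,0,0,0.3,0],[-1,-1,0.8,0,0,0.3,0]]'|head -1; python3 f.py;  python3 p.py 1.1 36 202 5.1
```

```text
time_s: 17.35
t 17.35 dF x -0.11 y -0.33 z 3.17 Mx 0.001 offset mm 53.2 (normal: 0.5) tilt 4.82
shift [ 0.9  0.5 -0. ] rot [-0.12 -0.28  0.06]
grasp now [0.5386 0.2942 0.2562] t 17.35 w 0.114 gf 30.0 F [ 0.36 -0.23 -0.43] M [0.1  0.43 0.06] j [  46.   19.   -4.    5.  -66. -161.]
roller in stand 0.2 36.2 202.0 F stand x,y,z [-0.07 -0.42 -0.43]
```

Loads are light and balanced, so I'll release.

```bash
python3 -m creep '[[1,0,0,0,0,0,0],[1,0,0,0,0,0,0],[1,0,0,0,0,0,0],[1,0,0,0,0,0,0],[1,0,0,0,0,0,0],[1,0,0,0,0,0,0],[1,0,0,0,0,0,0],[1,0,0,0,0,0,0]]'|tail -3
python3 -m creep '[[1,0,0,-10,0,0,0],[1,0,0,-30,0,0,0],[1,0,0,-60,0,0,0],[1,0,0,-90,0,0,0],[1,0,0,-110,0,0,0],[1,0,0,-120,0,0,0],[1,0,0,-120,0,0,0],[1,0,0,-120,0,0,0]]'|tail -3
python3 -c "
from h import *
S=np.array([.576,.278]); a=np.radians(22.95); yd=np.array([-np.cos(a),np.sin(a)]); xd=np.array([yd[1],-yd[0]])
rgb,d,c=cap('scene'); u,v=proj([.53,.29,.13],c); P=cloud(d,c)
for q in vision.cut_out('scene','carrier')[:1]:
    X=P[q['region']]; X=X[~np.isnan(X[:,0])]; print(q['conf'],np.percentile((X[:,:2]-S)@yd,[2,50,98]).round(4),np.percentile((X[:,:2]-S)@xd,[2,50,98]).round(4),np.percentile(X[:,2],[2,98]))
u,v=int(u),int(v); cv2.imwrite('pics/s8.png',cv2.resize(rgb[max(v-75,0):v+75,u-100:u+100,::-1],None,fx=4,fy=4,interpolation=cv2.INTER_CUBIC)[:600])
"
```

```text
wrist_force: [1.0, -0.2, 0.7]
gripper_width: 0.634
gripper_force: 0.0
wrist_force: [0.6, 0.6, -0.4]
gripper_width: 0.998
gripper_force: 0.0
0.69 [0.0035 0.0986 0.1237] [-0.0162  0.0061  0.0301] [0.00724121 0.2638903 ]
```

View pics/s8.png

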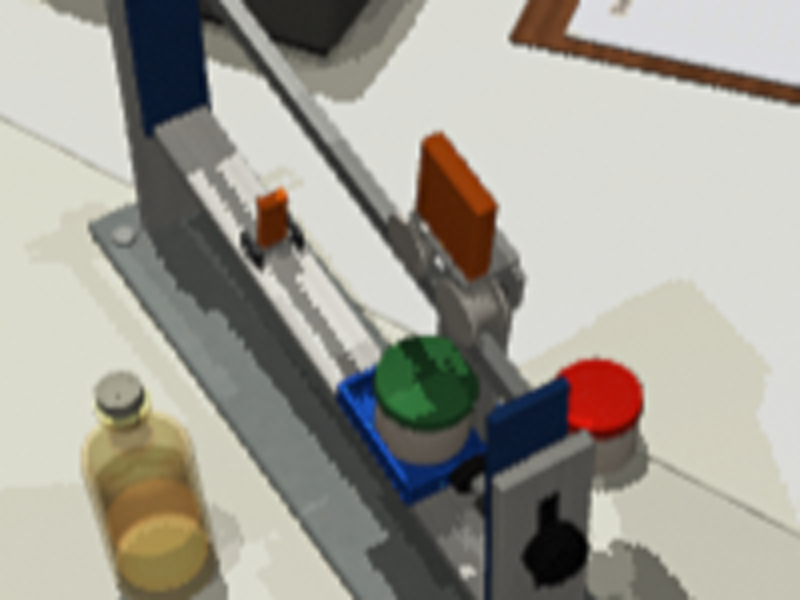

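The carrier hangs at the buffer (basket front around 470,470) and the gate is upright at 270,215. I'll let it settle, check it once, and hand in.

```bash
for i in 1 2; do python3 -m creep '[[1,0,0,0,0,0,0],[1,0,0,0,0,0,0],[1,0,0,0,0,0,0],[1,0,0,0,0,0,0],[1,0,0,0,0,0,0],[1,0,0,0,0,0,0],[1,0,0,0,0,0,0],[1,0,0,0,0,0,0]]'|head -1; done
python3 -c "
from h import *
S=np.array([.576,.278]); a=np.radians(22.95); yd=np.array([-np.cos(a),np.sin(a)])
for i in range(2):
    rgb,d,c=cap('top'); P=cloud(d,c); T=P[(P[...,2]>.235)&(P[...,2]<.262)&(abs((P[...,:2]-S)@yd-.1)<.05)]
    print(len(T),np.median((T[:,:2]-S)@yd).round(4))
print(r.finish_job())"
```

```text
time_s: 19.45
time_s: 20.12
68 0.1136
67 0.1129
the job is handed in; nothing more can be done
None
```

The carrier was hooked onto the rail, pushed past the gate and released about 55 mm short of the buffer. It rolled to the buffer and was at rest there with the gate up behind it in the last pictures. The job is handed in at about 20 s; no verdict came back.

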